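Make up two gift sets in the chocolate shop

ROBOT

A 7-joint arm with a two-finger parallel gripper is mounted at the origin on a cart in front of the work surface, level with it; the furniture and walls round the work are solid. World frame = base frame: x ahead of the robot, y to its left, z up, the work surface at z = 0. Lengths are in m, angles in degrees, forces in N, time in s.
With the tool pointing down it reaches from about 0.35 to 0.775 m from the base axis. Payload 3.1 kg.
Tool frame: the origin (TCP) lies on the centre line of the jaws, within the pads' length; the fingertips stand 17 mm ahead of it and the grasp point (between the pads) lies 2 mm behind it (robot.tip_reach is the distance from the TCP to the fingertips, in m); z points along the fingers, y is the line along which they close (so a half turn about z gives the same grasp; the last joint's range is limited). The gripper opens to 85 mm and grips with 20 to 120 N. Pads are 22 mm wide; open, the fingers measure 114 mm over their backs; the gripper's body (76 mm by 85 mm) begins 54 mm behind the grasp point. The pads swing forward as they close: fully open they stand 13 mm farther back than shut.
Start: joints at [62.126, 17.813, 0.802, 86.603, -0.252, 75.585, -1.558], TCP at [0.237, -0.496, 0.248] pointing down, gripper open.
Joint ranges: [-154.91, 154.91], [-16.99, 109.72], [-72.82, 74.43], [7.12, 147.25], [-82.49, 262.49], [11.32, 116.49], [-174.64, 174.64]. Speed limits (degrees/s): [159.86, 159.86, 180, 180, 180, 180, 180].

INTERFACE

Orientations are given as [roll, pitch, yaw] about the fixed x, y, z axes, in that order (R = Rz(yaw) Ry(pitch) Rx(roll)).
In Python, from station import robot, fingers, vision, workorder, recognise gives the robot as it stands. Calls block until the motion is done:
- robot.move_to(position, orientation): joint-space move of the TCP to a pose.
- robot.line_to(position, orientation=None, velocity=0.15, f_stop=None): straight line of the TCP; orientation=None keeps the orientation; velocity is the mean speed in m/s. With f_stop (N) it stops when the force on the tool has changed by that much, and returns True; else False.
- robot.move_j(angles): joint-space move.
- fingers.gripper_to(opening, force=None): opening from 0.0 (shut) to 1.0 (fully open); force is the grip in N (None keeps the last); returns when the fingers have stopped.
- robot.pause(seconds).
- robot.inverse_kinematics(position, orientation): joint angles nearest the present ones, or None.
- vision.grab_frame(name): name is "scene" or "top"; returns the picture (400x640x3 uint8, red, green, blue); there is no depth.
- vision.calibration(name): a dict with "mtx" (3x3 intrinsics, pixels), "k1" (the pictures are not rectified: a ray, as slopes to the right and down, at radius r is drawn at 1 + k1 r^2 times it, then the intrinsics apply), "extrinsics" (4x4, takes a point from world to camera coordinates). Camera axes: x right, y up, looking along -z (the intrinsics and any distortion apply to the point x, -y, -z); pixel columns grow to the right and rows downward; lengths in m; the calibration is good to about 2 mm. A picture is of the moment at which its call begins. calibration takes no time and is no camera call.
A pose or a line that the arm cannot do raises robot.PlanningError and nothing moves.
- workorder.close_job(): hands the job in; it is judged then, once.
Trained networks look in the newest picture that a camera, given by its name, has taken for a name from the list of things; names that differ only in an ending like _2 or _b are one class to them, and where a whole thing is asked for, a point or a joint stands for the part that bears it (a point fixed in the world has none). Each returns a list of dicts, best first, with "p" (0 to 1); they miss things now and then, are a little off and sometimes report something else, mostly with a low value. They report only what shows in the picture. A call takes as long as a camera call. They do not tell look-alikes from the thing itself.
- recognise(label, camera): "rect" ([centre column, centre row, width, height] in pixels, round what is visible of it).
Readings, each from a call of its own:
- robot.current_time_s(): time.
- robot.current_joint_positions(): joint angles.
- robot.current_dq(): joint speeds.
- robot.current_joint_torque(): joint torques, N m.
- robot.current_tool_pos(): TCP position.
- robot.current_eef_rot(): TCP orientation.
- robot.current_contact_force(): force on the tool from outside, world axes, zero at the start.
- robot.current_torque(): the same for the moment, N m.
- robot.current_finger_gap(): opening from 0.0 (shut) to 1.0 (fully open).
- robot.current_gripper_force(): force on a finger pad.
Only numpy, scipy, OpenCV 4.12 (cv2) and the standard library are available. Lean on these libraries where they do the work, as an engineer would, in place of code of your own. Each camera call takes 0.05 s, during which the arm holds its last target. There are 200 camera calls.

TASK

Make up the two gift sets. On the pale round board stand the cocoa tin upright in the middle, with a ribbon spool lying flat and centred on its lid; on the pale oblong board lay the wafer pack flat in the middle, lengthwise along the board, then the chocolate bar lengthwise along the middle of the pack, and the other ribbon spool flat on the middle of the bar. Either of the two nearby spools will do for either set (the stock at the far right end of the table is not meant); leave the two loose sweets and the small empty dish where they are.

Things in the scene. Friction and masses are not known exactly. Their poses are not given: they have to be found in the camera images.
- tin_mid (a point): round cocoa tin with a cream lid, standing upright, 62 mm in diameter (lid 64 mm, the top 12 mm), 64 mm high, flat on top; point: its centre, 32 mm above its underside; z up its axis
- pack_mid (a point): flat oblong pack of filled wafers lying flat, 46 mm (its x) x 96 mm (its y) x 22 mm high (its z); point: its centre, 11 mm above its underside. Grip across the 46 mm. Not to be confused with the like stock at the far right end of the table, out of reach
- bar_mid (a point): slim dark wrapped chocolate bar lying flat, the only bar on the table, 27 mm (its x) x 92 mm (its y) x 9 mm high (its z); point: its centre, 4.5 mm above its underside. Grip across the 27 mm
- spool_a_mid (a point): ribbon spool standing flat on its flange, 53 mm in diameter and 22 mm high; point: its centre, 11 mm above its underside; z is its axis (up). Grip it across the diameter. Either spool may top either set. Not to be confused with the like stock at the far right end of the table, out of reach
- spool_b_mid (a point): the other ribbon spool, alike in shape: 53 mm in diameter, 22 mm high, standing flat; point: its centre, 11 mm above its underside; z is its axis (up)
- round_board_top (a point): round pale wooden presentation board, 120 mm in diameter, 10 mm high, fixed to the table; point: the middle of its flat upper face; z up
- long_board_top (a point): oblong pale wooden presentation board, 85 mm (its x) x 140 mm (its y), 10 mm high, fixed to the table; point: the middle of its flat upper face; z up
- sweet_near: bystander to be left alone: loose twist-wrapped sweet, about 36 x 60 x 18 mm; origin at its underside
- sweet_far: bystander to be left alone: loose dark twist-wrapped sweet, about 29 x 60 x 18 mm; origin at its underside
- dish: bystander to be left alone: small empty white dish, 98 x 113 x 31 mm; origin at its underside
There are look-alikes about, which are no part of the job. Leave any green or yellow look-alike of the part that bears spool_b_mid alone.

How it is judged (in metres and radians):
At the end, for the whole second after the job is handed in: Tin upright on the round board, pack flat along the oblong board (15 mm from the middle, 0.25 rad); bar along the pack (12 mm, 0.25 rad); one spool flat on the tin, the other on the bar (12 mm); each resting on the one below (4 mm), tilt under 0.12 rad, at rest (horizontal distance between tin_mid and round_board_top below 0.015 m and z of tin_mid in the frame of round_board_top between 0.028 and 0.036 m and horizontal distance between pack_mid and long_board_top below 0.015 m and z of pack_mid in the frame of long_board_top between 0.007 and 0.015 m and horizontal distance between bar_mid and pack_mid below 0.012 m and z of bar_mid in the frame of pack_mid between 0.0115 and 0.0195 m and angle between the y axis of pack_mid and the y axis of long_board_top, either way round below 0.25 rad and angle between the y axis of bar_mid and the y axis of pack_mid, either way round below 0.25 rad and ((horizontal distance between spool_a_mid and tin_mid below 0.012 m and z of spool_a_mid in the frame of tin_mid between 0.039 and 0.047 m and horizontal distance between spool_b_mid and bar_mid below 0.012 m and z of spool_b_mid in the frame of bar_mid between 0.0115 and 0.0195 m) or (horizontal distance between spool_b_mid and tin_mid below 0.012 m and z of spool_b_mid in the frame of tin_mid between 0.039 and 0.047 m and horizontal distance between spool_a_mid and bar_mid below 0.012 m and z of spool_a_mid in the frame of bar_mid between 0.0115 and 0.0195 m)) and angle between each of tin_mid, pack_mid, bar_mid, spool_a_mid, spool_b_mid's own z axis and vertical below 0.12 rad and linear speed of each of tin, pack, bar, spool_a, spool_b below 0.02 m/s); the robot touches nothing.
It fails at once if a loose sweet or the small dish is pushed more than 30 mm from its place (distance of any of sweet_near, sweet_far, dish from where it was at the start of the episode above 0.03 m).
It also fails if it takes over 131 s, if anything falls off the work surface, if the arm or the gripper's body presses on something with over 40 N, if the wrist force passes 120 N, or if a joint passes its speed limit or range.

## Working session

There is one attempt and no reset: what is moved stays moved. The work goes in short steps, each a Python script; the robot and the scene stay as the last script left them, time stands still between calls to the robot, and variables do not carry over. Pictures are saved under pics/ and viewed, at most 14 in all, crops included, and the job is handed in when it is done.

```bash
ls; mkdir -p pics; python3 - <<'E'
from station import robot, fingers, vision, workorder, recognise
import cv2,numpy as np
for c in("scene","top"):
    im=vision.grab_frame(c); cv2.imwrite(f"pics/{c}0.png",im[:,:,::-1])
    k=vision.calibration(c); print(c,k["mtx"],k["k1"],np.round(k["extrinsics"],3))
    for l in "tin_mid pack_mid bar_mid spool_a_mid round_board_top long_board_top sweet_near dish".split():
        try: print(l,[(np.round(d["rect"]).astype(int).tolist(),round(d["p"],2)) for d in recognise(l,c)])
        except Exception as e: print(l,e)
print(robot.current_time_s(),robot.current_eef_rot())
E
```

```text
pics
scene [[457.25843114   0.         323.9542117 ]
 [  0.         457.25843114 206.24450917]
 [  0.           0.           1.        ]] -0.0349350633694218 [[-0.698 -0.716  0.006  0.368]
 [ 0.56  -0.54   0.629 -0.348]
 [-0.447  0.442  0.777 -1.026]
 [ 0.     0.     0.     1.   ]]
tin_mid [([205, 277, 31, 32], 0.78)]
pack_mid [([438, 179, 23, 9], 0.63), ([404, 153, 39, 19], 0.56)]
bar_mid [([436, 180, 27, 10], 0.7)]
spool_a_mid [([324, 227, 20, 20], 0.68)]
round_board_top [([364, 179, 40, 30], 0.78)]
long_board_top [([260, 236, 53, 47], 0.67)]
sweet_near []
dish [([287, 180, 35, 26], 0.57)]
top [[376.4241655    0.         313.54384408]
 [  0.         376.4241655  198.84114952]
 [  0.           0.           1.        ]] -0.05560132612546013 [[ 0.03  -0.999  0.018 -0.052]
 [ 0.982  0.033  0.187 -0.545]
 [-0.188  0.012  0.982 -1.109]
 [ 0.     0.     0.     1.   ]]
tin_mid [([199, 178, 23, 26], 0.79), ([302, 206, 12, 16], 0.67), ([270, 229, 14, 6], 0.16)]
pack_mid [([423, 203, 31, 18], 0.95)]
bar_mid [([412, 248, 26, 16], 0.56)]
spool_a_mid [([304, 206, 16, 14], 0.75), ([205, 229, 18, 17], 0.73), ([256, 176, 50, 35], 0.21)]
round_board_top [([369, 195, 34, 40], 0.82)]
long_board_top [([258, 178, 48, 37], 0.57), ([412, 246, 26, 14], 0.45)]
sweet_near [([242, 232, 14, 7], 0.61)]
dish [([312, 149, 34, 26], 0.95)]
0.9 [1.79995592e+02 1.69186670e-03 2.54912088e+01]
```

```bash
python3 - <<'E'
import cv2
a=cv2.imread("pics/top0.png")
cv2.imwrite("pics/topc.png",cv2.resize(a[110:300,180:450],None,fx=2.96,fy=2.96,interpolation=cv2.INTER_CUBIC))
b=cv2.imread("pics/scene0.png");cv2.imwrite("pics/scenec.png",cv2.resize(b[120:360,150:470],None,fx=2.5,fy=2.5,interpolation=cv2.INTER_CUBIC))
E
```

```text
(no output)
```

View pics/top0.png

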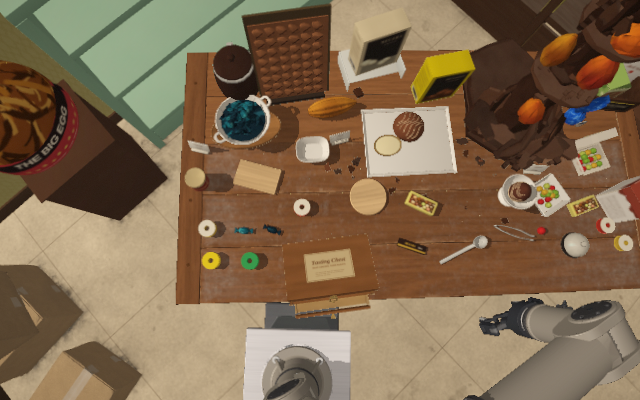

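View pics/topc.png

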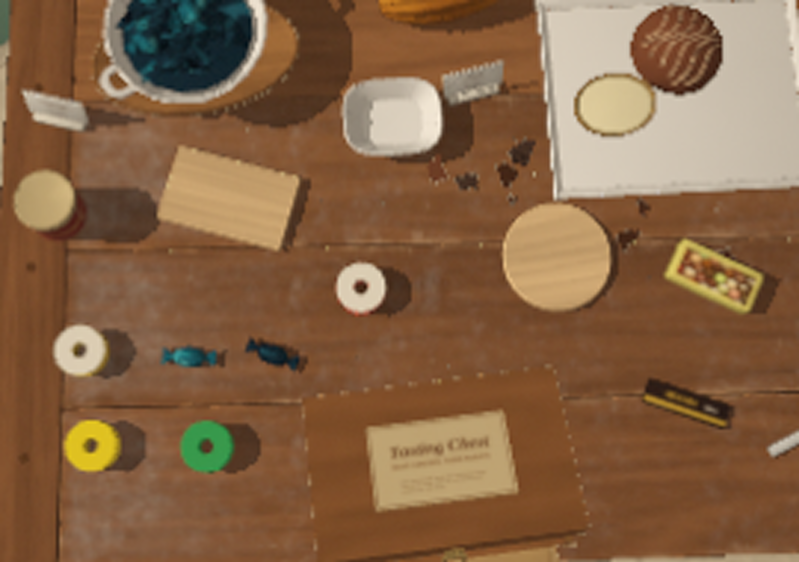

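View pics/scenec.png

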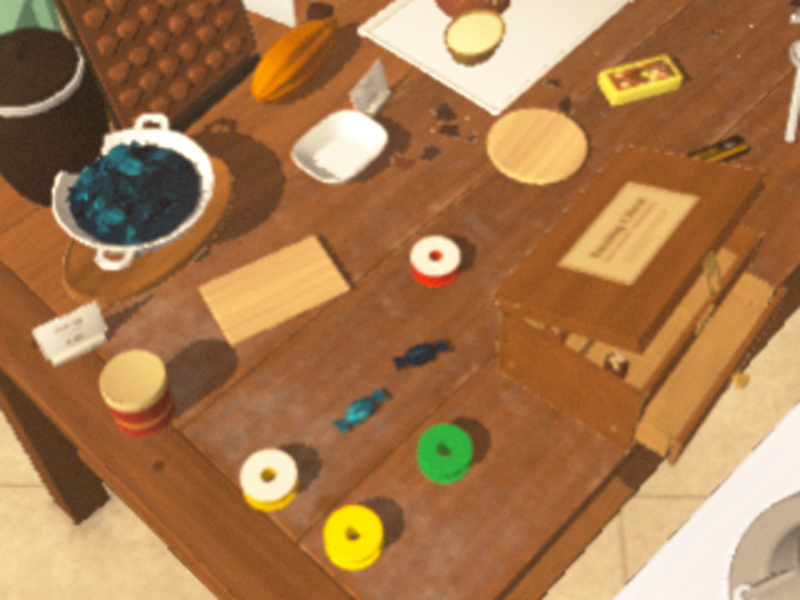

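```bash
cat > loc.py <<'E'
import cv2,numpy as np
from station import robot, fingers, vision, workorder, recognise
def project(c,uv,z):
    k=vision.calibration(c);K=np.array(k["mtx"]);E=np.array(k["extrinsics"])
    d=(np.atleast_2d(uv)-K[:2,2])/K[[0,1],[0,1]]
    u=cv2.undistortPoints(np.float64(d).reshape(-1,1,2),np.eye(3),np.array([k["k1"],0,0,0,0.]),).reshape(-1,2)
    R,t=E[:3,:3],E[:3,3]
    w=np.c_[u[:,0],-u[:,1],-np.ones(len(u))]@R; o=-R.T@t
    s=(z-o[2])/w[:,2]
    return (o+s[:,None]*w)[:,:2]
def pixel(c,P):
    k=vision.calibration(c);K=np.array(k["mtx"]);E=np.array(k["extrinsics"])
    p=np.atleast_2d(P)@E[:3,:3].T+E[:3,3]; s=np.c_[p[:,0],-p[:,1]]/-p[:,2:]
    s*=1+k["k1"]*(s**2).sum(1,keepdims=True)
    return s*K[[0,1],[0,1]]+K[:2,2]
def blob(im,c,box,z,f,S=4):
    """box=[u,v,w,h]; f(hsv)->mask; world contour of biggest blob on plane z"""
    u,v,w,h=box;u0,v0=int(u-w/2),int(v-h/2)
    cr=cv2.resize(im[v0:v0+h,u0:u0+w],None,fx=S,fy=S,interpolation=cv2.INTER_CUBIC)
    H=cv2.cvtColor(cr,cv2.COLOR_RGB2HSV).astype(int)
    m=f(H[...,0],H[...,1],H[...,2]).astype(np.uint8)
    cs,_=cv2.findContours(m,cv2.RETR_EXTERNAL,cv2.CHAIN_APPROX_NONE)
    ct=max(cs,key=cv2.contourArea).reshape(-1,2)
    uv=(ct+.5)/S-.5+[u0,v0]
    return project(c,uv,z),uv
def rect(P):
    (x,y),(a,b),t=cv2.minAreaRect(np.float32(P*1000))
    if a>b: t+=90; a,b=b,a   # t: direction of short side
    return np.round([x,y,a,b,(t+90)%180],1)  # mm, yaw(deg) of the long side
def circ(P):
    A=np.c_[2*P,np.ones(len(P))];s=np.linalg.lstsq(A,(P**2).sum(1),rcond=None)[0]
    return np.round(1000*np.array([s[0],s[1],np.sqrt(s[2]+s[0]**2+s[1]**2)]),1)
SP=lambda h,s,v:(s<70)&(v>120)
WOOD=lambda h,s,v:(v>165)&(s<140)
YEL=lambda h,s,v:(h>20)&(h<35)&(v>120)&(s>80)
DARK=lambda h,s,v:(v<60)|((h>20)&(h<32)&(s>120)&(v>90))
E
cat > m1.py <<'E'
from loc import *
im=vision.grab_frame("top"); vis=cv2.resize(im,None,fx=3,fy=3)
for n,b,z,f,g in [("tin",[196,178,32,32],.064,lambda h,s,v:(v>150)&(s<130),circ),("spR",[302,207,24,24],.022,SP,circ),("spY",[207,228,24,24],.022,SP,circ),
 ("round",[368,197,50,50],.01,WOOD,circ),("long",[258,178,60,46],.01,WOOD,rect),("pack",[422,203,44,36],.022,YEL,rect),("bar",[412,246,42,30],.009,DARK,rect)]:
    P,uv=blob(im,"top",b,z,f); print(n,g(P),rect(P) if g is circ else "")
    cv2.polylines(vis,[np.int32((uv+.5)*3)],True,(255,0,255),1)
cv2.imwrite("pics/m1.png",vis[400:800,530:1330,::-1])
for n,p,z in[("chest corners",[[283,247],[367,236],[378,291],[287,302]],.12),("sweets",[[243,231],[272,229]],.01),("green/yellow",[[249,261],[211,261]],.02),("dish",[[312,149]],.02)]: print(n,project("top",p,z).round(3).tolist())
E
python3 m1.py
```

```text
tin [601.1 335.5  30.9] [601.4 335.5  61.3  62.4   4.9]
spR [526.9   1.8  25.4] [526.1   1.5  50.3  50.5  91.9]
spY [450.  296.6  25.4] [450.4 296.3  50.2  51.6  94.8]
round [ 569.7 -208.2   58.5] [ 570.  -208.2  116.2  116.4    2.8]
long [623.2 151.2  86.5 140.3  76.8] 
pack [ 550.9 -378.    51.3   99.6   66. ] 
bar [ 419.4 -351.1   16.1   92.6   72.3] 
chest corners [[0.392, 0.048], [0.431, -0.19], [0.278, -0.222], [0.241, 0.031]]
sweets [[0.445, 0.183], [0.454, 0.092]]
green/yellow [[0.352, 0.157], [0.348, 0.274]]
dish [[0.718, -0.025]]
```

View pics/m1.png

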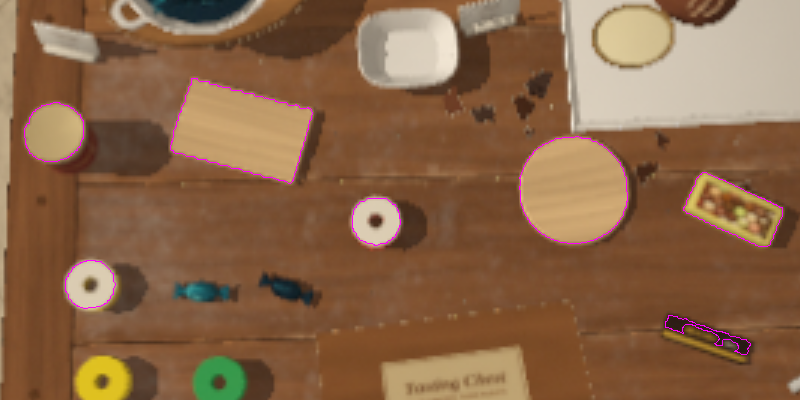

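```bash
python3 - <<'E'
from loc import *
from scipy.optimize import least_squares
S=np.array([[498,297],[628,148],[763,182],[636,345]])/2.5+[150,120]
T=[[283,247],[367,236],[378,291],[287,302]]
for s,t in zip(S,T):
    r=least_squares(lambda P:np.r_[(pixel("scene",P)-s).ravel(),(pixel("top",P)-t).ravel()],[.4,0,.1]);print(r.x.round(3),r.fun.round(1))
a=cv2.imread("pics/top0.png")[230:262,388:436]; b=cv2.imread("pics/scene0.png")
b=b[165:195,415:463]
for i,x in enumerate((a,b)):
    x=cv2.resize(x,(768,x.shape[0]*16),interpolation=cv2.INTER_CUBIC)[:296 if 0 else 512]; x=np.clip(x*1.6,0,255).astype(np.uint8); 
    a,b=(x,b) if i==0 else (a,x)
h=np.vstack([a,b]); cv2.imwrite("pics/bar.png",cv2.resize(h,None,fx=.6,fy=.6))
E
```

```text
[0.392 0.048 0.123] [ 0.1  0.  -0.1 -0.1]
[ 0.431 -0.19   0.121] [-0.1 -0.   0.   0.1]
[ 0.283 -0.211  0.173] [ 1.   0.1 -0.5 -1. ]
[0.248 0.029 0.18 ] [ 0.7  0.1 -0.4 -0.8]
```

View pics/bar.png

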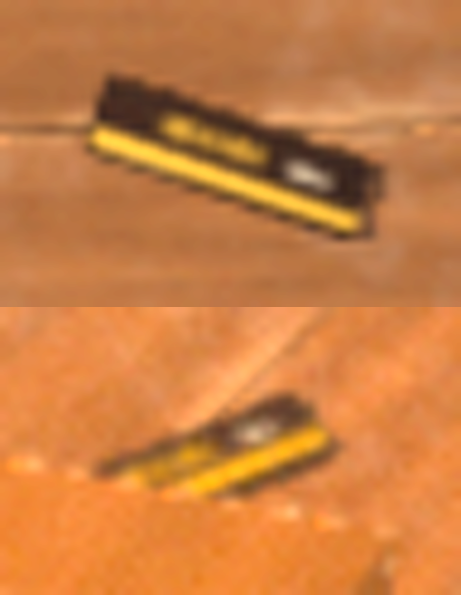

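```bash
cat > arm.py <<'E'
from loc import *
def ori(x,y,yaw):
    az=np.degrees(np.arctan2(y,x)); d=(yaw-az-90+90)%180-90
    return [180,0,az+90+d]
def pick(x,y,z,yaw,pre,force,up=.2,probe=False):
    """x,y m; z TCP height at the grasp; pre: opening fraction"""
    o=ori(x,y,yaw); robot.move_to([x,y,up],o); fingers.gripper_to(pre)
    robot.line_to([x,y,z+.03],velocity=.2)
    if probe and robot.line_to([x,y,z],velocity=.03,f_stop=4):
        z=robot.current_tool_pos()[2]+.002; print("touched, z",z); robot.line_to([x,y,z],velocity=.03)
    else: robot.line_to([x,y,z],velocity=.06)
    fingers.gripper_to(0,force); robot.pause(.2)
    print("gap mm",85*robot.current_finger_gap(),"F",robot.current_gripper_force(),"z",z)
    robot.line_to([x,y,up],velocity=.2)
    print("lifted gap",85*robot.current_finger_gap(),robot.current_contact_force().round(1) if hasattr(robot.current_contact_force(),'round') else robot.current_contact_force())
    return z
def place(x,y,z,yaw,post,up=.2):
    """z: TCP height at which the thing should just rest"""
    o=ori(x,y,yaw); robot.move_to([x,y,up],o)
    robot.line_to([x,y,z+.02],velocity=.2)
    s=robot.line_to([x,y,z-.003],velocity=.025,f_stop=4)
    print("stopped",s,"dz mm",1000*(robot.current_tool_pos()[2]-z))
    robot.pause(.2); fingers.gripper_to(post); robot.pause(.2)
    robot.line_to([x,y,up],velocity=.2); print("t",robot.current_time_s())
E
python3 - <<'E'
from arm import *
c=np.array([[108,76],[382,168],[365,238],[90,148]])/9.6+[387.5,229.5]
print("bar",rect(project("top",c,.009)))
z=pick(.551,-.378,.019,66,.85,40,probe=True)
print(robot.current_time_s())
place(.6232,.1512,z+.010,76.8,.8)
E
```

```text
bar [ 414.5 -350.9   24.6   95.6   73.5]
gap mm 45.19473216899045 F 43.89675736427307 z 0.019
lifted gap 45.195366705971885 [ 0.4  0.2 -1.3]
6.4417
stopped True dz mm 0.32481187171837234
t 11.775
```

```bash
python3 - <<'E'
from arm import *
im=vision.grab_frame("top")
P,_=blob(im,"top",[258,178,56,40],.032,lambda h,s,v:(v<140)|(s>150)|((h>22)&(s>100))) ; 
cv2.imwrite("pics/p1.png",cv2.resize(im[150:210,220:300],None,fx=5,fy=5,interpolation=cv2.INTER_CUBIC)[:,:,::-1])
z=pick(.4145,-.351,.010,73.5,.5,30,probe=True)
print(z,robot.current_time_s())
E
```

```text
touched, z 0.017294564557114166
gap mm 25.81456422366619 F 30.733732343651354 z 0.017294564557114166
lifted gap 26.346830956497747 [-0.2 -0.7 -0.8]
0.017294564557114166 17.675
```

View pics/p1.png

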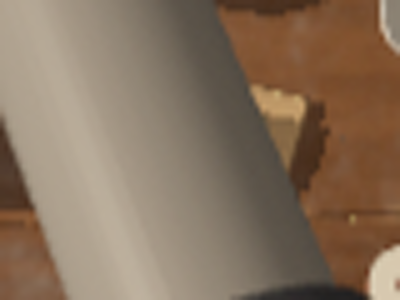

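```bash
python3 - <<'E'
from arm import *
im=vision.grab_frame("top")
P,uv=blob(im,"top",[256,175,36,26],.032,lambda h,s,v:(h>22)&(h<35)&(s>118)&(v>90)); print(rect(P))
v=cv2.resize(im[150:210,220:300],None,fx=5,fy=5,interpolation=cv2.INTER_CUBIC)
v2=v.copy();cv2.polylines(v2,[np.int32((uv-[220,150]+.5)*5)],True,(255,0,255),1)
w=cv2.resize(im[225:285,370:450],None,fx=5,fy=5)
cv2.imwrite("pics/p2.png",np.hstack([v2,w])[:,:,::-1])
E
```

```text
[620.5 148.2  47.1  97.   76.9]
```

View pics/p2.png

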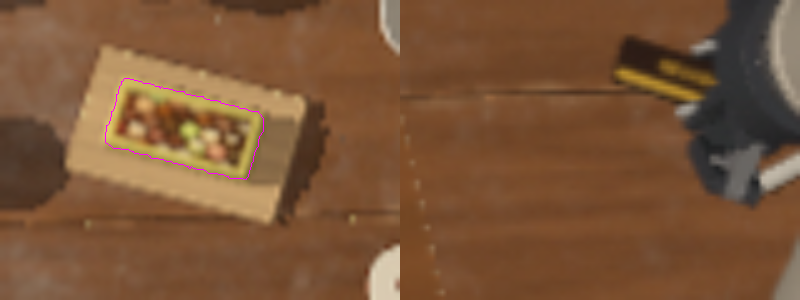

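The pack lies within about 4 mm of the board's middle, along its axis, and the bar is held in the jaws. Next I place the bar, then pick up and place the tin.

```bash
python3 - <<'E'
from arm import *
place(.6215,.1495,.0173+.032,76.9,.55)
pick(.601,.3355,.030,0,1.0,60)
im=vision.grab_frame("top")
w=cv2.resize(im[140:240,180:300],None,fx=5,fy=5,interpolation=cv2.INTER_CUBIC); cv2.imwrite("pics/p3.png",w[:,:,::-1])
place(.5697,-.2082,.040,90-20,.98)
robot.move_to([.45,-.40,.25],ori(.45,-.4,0))
im=vision.grab_frame("top")
w=np.vstack([cv2.resize(im[y:y+46,x:x+100],None,fx=6,fy=6,interpolation=cv2.INTER_CUBIC) for x,y in((210,155),(320,172))]); cv2.imwrite("pics/p4.png",w[:,:,::-1])
for n,b,z,f in [("tin",[368,194,50,50],.074,lambda h,s,v:(v>165)&(s<115)),("spR",[302,207,24,24],.022,SP),("spY",[207,228,24,24],.022,SP)]:
    try:print(n,circ(blob(im,"top",b,z,f)[0]))
    except Exception as e:print(n,e)
E
```

```text
stopped True dz mm 0.2636668034818393
t 22.8667
gap mm 60.447173121653684 F 64.36879234621301 z 0.03
lifted gap 60.544376383674546 [ 0.2 -0.8 -1.4]
stopped True dz mm 0.9511845907189467
t 32.9417
tin [ 574.9 -201.4   35.7]
spR [526.9   1.8  25.4]
spY [450.  296.6  25.3]
```

View pics/p4.png

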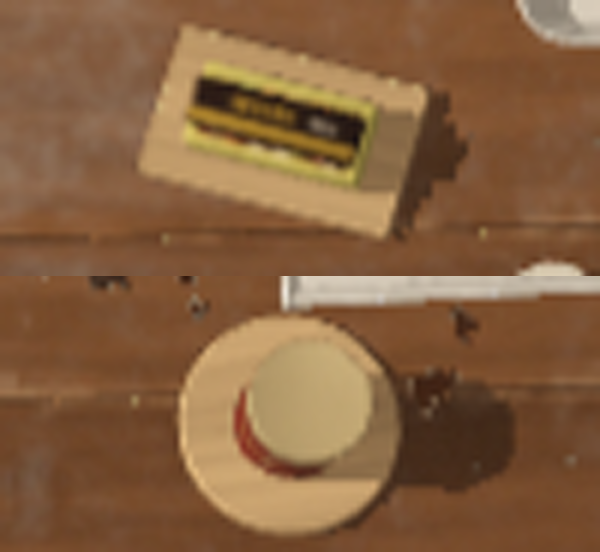

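```bash
python3 - <<'E'
from arm import *
t=[0,0]
print("tin",project("top",[[320+309/6-.5,172+126/6-.5]],.074))
f=lambda p:np.array(p)/6+[209.5,154.5]
print("bar ends",project("top",[f([278,119]),f([272,124])],.041).round(4),"pack",project("top",[f([280,125])],.032).round(4))
E
```

```text
tin [[ 0.56814038 -0.20911914]]
bar ends [[0.6215 0.149 ]
 [0.6187 0.152 ]] pack [[0.6206 0.1491]]
```

```bash
python3 - <<'E'
from arm import *
pick(.450,.2966,.017,0,.85,35)
place(.6215,.1495,.017+.041,76.9,.8)
pick(.5269,.0018,.017,90,.85,35)
place(.5690,-.2085,.017+.074,70,.8)
robot.move_to([.45,-.42,.28],ori(.45,-.42,0))
W=[]
im=vision.grab_frame("top"); sc=vision.grab_frame("scene")
for n,b,z in [("onbar",[258,174,36,36],.063),("ontin",[371,193,40,40],.096)]:
    try:print(n,circ(blob(im,"top",b,z,SP)[0]))
    except Exception as e:print(n,e)
W=np.hstack([np.vstack([cv2.resize(i[y:y+46,x:x+60],None,fx=6,fy=6,interpolation=cv2.INTER_CUBIC) for x,y in q]) for i,q in((im,((230,155),(340,172))),(sc,((230,205),(330,145))))])
cv2.imwrite("pics/p5.png",W[:,:,::-1])
E
```

```text
gap mm 50.61140482224387 F 36.86259100679308 z 0.017
lifted gap 50.64906753224186 [ 0.1 -0.2 -1. ]
stopped True dz mm 1.1053886347178812
t 44.025
gap mm 50.51319222177495 F 36.81668992388231 z 0.017
lifted gap 50.182348164908746 [-0.1  0.1 -0. ]
stopped True dz mm 0.3875235830127499
t 51.75
onbar [621.4 148.7  25.4]
ontin [ 569.4 -209.    25.4]
```

View pics/p5.png

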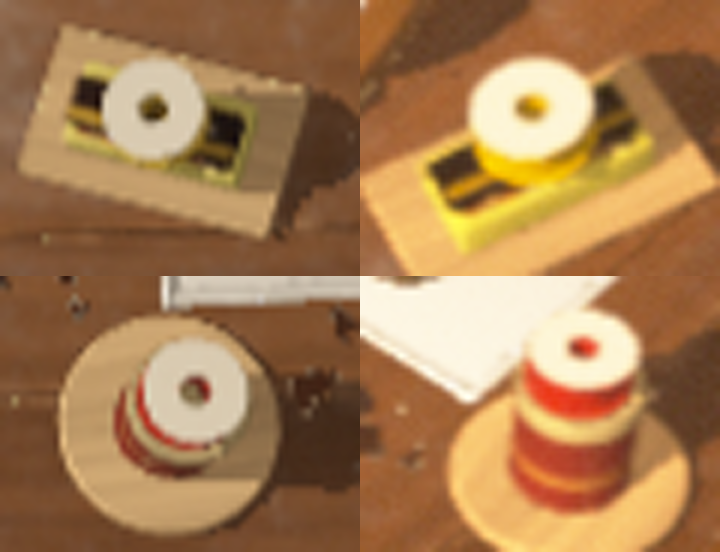

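The sets look right. One overlay of the predicted outlines will show whether everything is centred.

```bash
python3 - <<'E'
from arm import *
im=vision.grab_frame("top"); sc=vision.grab_frame("scene")
t=np.radians(76.9);l=np.array([np.cos(t),np.sin(t)]);s=np.array([-l[1],l[0]])
def R(c,a,b,z):return [[*(np.array(c)+i*a/2*s+j*b/2*l),z] for i,j in((1,1),(1,-1),(-1,-1),(-1,1))]
def C(c,r,z):return [[c[0]+r*np.cos(q),c[1]+r*np.sin(q),z] for q in np.linspace(0,6.28,60)]
p=(.621,.1495);q=(.569,-.2085)
sh=[(R(p,.046,.096,.032),(255,0,255)),(R(p,.027,.092,.041),(0,255,255)),(C(p,.0265,.063),(0,0,255)),(C(q,.032,.074),(255,0,255)),(C(q,.0265,.096),(0,0,255))]
out=[]
for n,i,o in(("top",im,((230,155),(340,172))),("scene",sc,((230,205),(330,145)))):
    col=[]
    for x,y in o:
        w=cv2.resize(i[y:y+46,x:x+60],None,fx=6,fy=6,interpolation=cv2.INTER_CUBIC)
        for P,c in sh: cv2.polylines(w,[np.int32((pixel(n,P)-[x,y]+.5)*6)],True,c,1)
        col.append(w)
    out.append(np.vstack(col))
cv2.imwrite("pics/p6.png",np.hstack(out)[:,:,::-1])
E
```

```text
(no output)
```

View pics/p6.png

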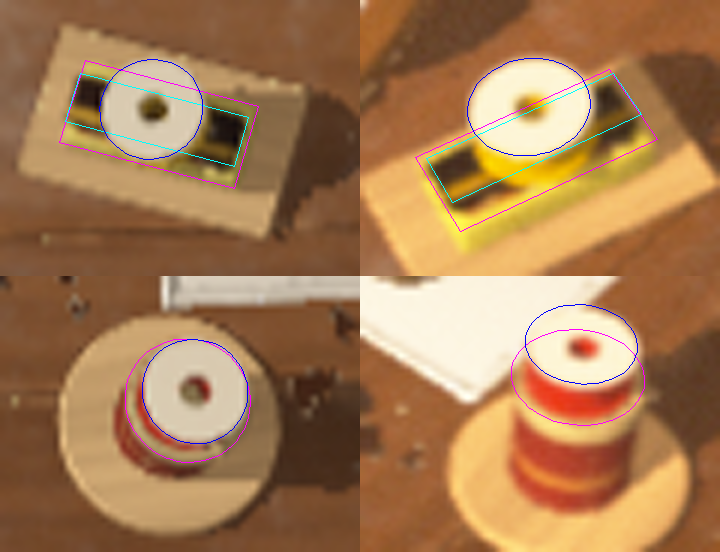

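The outlines match to within 1–2 mm in the top view, apart from a small calibration shift in the scene view. I'm handing the job in.

```bash
python3 -c "
from station import workorder,robot
print(workorder.close_job(),robot.current_time_s())"
```

```text
the job is handed in; nothing more can be done
the job is handed in; nothing more can be done
```

Both gift sets are made up and the job is handed in; the last pictures showed every piece within about 5 mm of centre, and the arm never went near the sweets or the dish, though no verdict came back.

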